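Lock a board carrier into the inspection plate

TASK

Slide the black board carrier flat along the aluminium plate until its forked end is fully home on the pivot pin, then push near its tab end to swing it round the pin until the spring latch snaps in behind the tab, and finish with a firm push of about 10 N that seats the tab against its stop. The boards are delicate: never push the carrier against the pin or the stop with more than about 15 N, and never lift or tip it. Leave every other thing on the bench where it is.

Things in the scene. Friction and masses are not known exactly. Their poses are not given: they have to be found in the camera images.
- fixture: Aluminium locating plate, 280 (x) x 380 (y) x 10 mm, fixed on the blue mat; origin: centre of its underside, its top (the deck) at z = +10 mm. Carries the pivot pin at its far left, and at its far right a blue bracket with the tab's steel stop and the spring latch, all under 25 mm above the deck. Locked in, the carrier lies along the plate's y axis within 6 degrees, fork to +y.
- pin: Steel shoulder screw, the pivot pin, fixed in the plate; origin on its axis at the deck's level. Shank 12 mm in diameter; its 20 mm wide head, 14.5 to 18.5 mm above the deck, stops the 12 mm thick carrier from being put on from above.
- rail: Fixed steel arc, marked in steps, on which the blue bracket is clamped (plate axes). Origin: at the deck's level, 201 mm from the pin; the tab's tip lies over it when locked in, if the bracket is at mid setting. But bracket, stop and latch together are clamped anywhere up to 5.2 degrees (18 mm) either way round the pin, not measured: feel for it. A lip over the stop, 15.5 mm above the deck, reaches 6 mm over the tab.
- heel (a point): Point of the carrier, half-way up, that lies on the pin's axis when the fork is fully home. Carrier axes: +y from tab to fork, z up, -x the side towards the robot. From here the flat bottom of the fork's slot is 6 mm towards the tab, the fork's tips 30 mm the other way; slot 15 mm wide, flaring to about 25 mm at the tips. At the start it is 40 to 110 mm short of the pin.
- tab (a point): Middle of the tip of the carrier's tab, half-way up, 201 mm from heel (carrier axes). The carrier is a black 12 mm thick slab with two green boards on top, 0.26 to 0.47 kg, lying on the deck: body 60 mm wide, from 6 to 171 mm from heel; tab 26 mm wide, from there to its tip. At the start swung out 20 to 39 degrees, tab towards the robot.
- side (a point): Point on the edge of the carrier's long -x side near the tab, half-way up, 153 mm along from heel and 30 mm aside (carrier axes): push here towards the carrier's +x. Friction on the deck takes 1 to 4 N; the latch's sprung brass roller, 12 mm across, meets the tab's end from about 28 to 4 mm before the rigid stop, where the push rises to at most 8 N in all; it then snaps in behind the tab and holds it on the stop.
- fin (a point): Centre of the aluminium grip fin on the carrier, 46 mm from heel towards the tab: 12 mm wide (carrier x), 40 mm long (y), 32 mm high, from 12 to 44 mm above the deck; this point is 28 mm above the deck. For sliding the carrier; too near the pin to swing it through the latch.
- can: Bystander: green tea can, 68 mm across, 105 mm tall; origin at the centre of its underside.
- tape: Bystander: roll of yellow tape standing flat, 80 mm across, 48 mm tall; origin at the centre of its underside.
- partsbox: Bystander: white divided parts box, 75 x 110 x 22 mm; origin at the centre of its underside.
- driver: Bystander: small orange-handled screwdriver, 150 mm long, lying on the mat.
- flux: Bystander: small amber jar with black cap, 28 mm across, 45 mm tall, standing on the plate's near left corner; origin at the centre of its underside.
- phone: Bystander: black phone lying on the mat left of the plate, 72 x 150 x 8 mm; origin at the centre of its underside.
- brush: Bystander: blue-handled antistatic brush, 130 mm long, lying on the mat.

How it is judged:
By the outcome, as a careful person would: the job done as asked, in the order asked, and still so for the second after the job is handed in, with the robot touching nothing.
It also fails if it takes over 66 s, if anything falls off the work surface, if the arm or the gripper's body presses on something with over 40 N, if the wrist force passes 120 N, or if a joint passes its speed limit or range.

ROBOT

A 6-joint arm with a two-finger parallel gripper is mounted at the origin on the work surface. World frame = base frame: x ahead of the robot, y to its left, z up, the work surface at z = 0. Lengths are in m, angles in rad, forces in N, time in s.
With the tool pointing down it reaches from about 0.35 to 0.975 m from the base axis. Payload 7.1 kg.
Tool frame: the origin (TCP) lies midway between the tips of the shut fingers; the grasp point (between the pads) lies 19 mm behind it; y points along the fingers, x is the direction in which the jaws open and shut, and the axes are right-handed (so a half turn about y gives the same grasp; the last joint's range is limited). The gripper opens to 88 mm and grips with 3 to 60 N. Pads are 20 mm wide; open, the fingers measure 115 mm over their backs; the gripper's body (75 mm by 178 mm) begins 61 mm behind the grasp point.
Start: joints at [1.108, 0.423, 1.63, -0, 1.089, -0.019], TCP at [0.268, 0.564, 0.223] pointing down, gripper open.
Joint ranges: [-3, 3], [-0.9, 2.11], [0.09, 2.58], [-1.31, 4.45], [0.11, 2.69], [-2.54, 2.54]. Speed limits (rad/s): [2.39, 2.39, 3.01, 3.14, 3.14, 3.14].

INTERFACE

Orientations are given as a unit quaternion [w, x, y, z].
In Python, from workcell import manip, imaging gives the robot as it stands.
- The arm moves only by the tool drive_tool, never from a script. Its argument "increments" is a list of rows, each a list of 3 entries, a list of its own where there are three numbers: the shift along the tool's x, y, z in mm, then the turn, a rotation vector about the tool's x, y, z in degrees, then the closure in counts, from 0 (fully open) to 255 (shut). A call has 1 to 5 rows; each row shifts and turns the commanded pose from where the row before left it, along the tool's axes as they then stand; what a row does not reach is not made up. A row lasts 1/10 s, in which the tool goes at most 50 mm and 8.59 degrees, less where a joint would pass 70% of its speed; a pose out of reach is approached as far as the arm can. A call with a gripper value outside its range is refused whole. The fingers move at their own pace and stop on an object; "grip_force" is the grip in N (left out, the last holds). Time passes only in rows, so rows that do not move let the fingers close. It gives the time, the measured TCP pose, the force and the opening at its end, in the units of the state.
- manip.get_state(): the state, without advancing time (a new reading comes with each control period).
- imaging.get_image(name): name is "scene" or "side" or "wrist"; returns a dict with "img" (400x640x3 uint8, red, green, blue), "camera_matrix" (3x3 intrinsics, pixels), "extrinsics" (4x4, takes a point from camera to world coordinates); the wrist camera has in their place "tool_from_camera" (4x4, takes a point from camera to tool coordinates, whose origin is the TCP and whose axes are the tool frame's). Camera axes: x right, y down, z forward; pixel columns grow to the right and rows downward; lengths in m; the calibration is good to about 2 mm. A picture is of the moment at which its call begins: read the wrist's pose just before it. There is no depth.
- manip.hand_in(): hands the job in, once; it reports no verdict.
The state is a dict: "clock": time; "q": joint angles; "qd": joint speeds; "effort": joint torques, N m; "tcp_pos": TCP position; "eef_rot": TCP orientation; "ft_force": force on the tool from outside, world axes, zero at the start; "moment": the same for the moment, N m; "opening": opening from 0.0 (shut) to 1.0 (fully open).
Only numpy, scipy, OpenCV 4.12 (cv2) and the standard library are available. Lean on these libraries where they do the work, as an engineer would, in place of code of your own. Each camera call takes 0.05 s, during which the arm holds its last target. There are 200 camera calls.

## Working session

There is one attempt and no reset: what is moved stays moved. The work goes in short steps, Python scripts to look and compute and a tool call to move; the robot and the scene stay as the last step left them, time stands still between calls to the robot, and variables do not carry over. Pictures are saved under pics/ and viewed, about 8 in all and at most 12, crops included, and the job is handed in when it is done.

Besides the shell and the picture viewer there is one more tool, called after ">>>" as name(argument=value, ...) on one line, values as JSON. drive_tool: Moves the arm, as the interface text tells. Its arguments: {"type":"object","properties":{"increments":{"type":"array"},"grip_force":{"type":"number"}},"required":["increments"]}

```bash
mkdir -p pics; ls; python3 - <<'E'
from workcell import manip, imaging
import cv2,numpy as np,pickle
s=manip.get_state()
for k,v in s.items(): print(k,np.round(v,4))
for n in ("scene","side"):
    d=imaging.get_image(n); cv2.imwrite(f"pics/{n}0.png",d["img"][:,:,::-1]); pickle.dump(d,open(f"{n}0.pkl","wb"))
    print(n,d["camera_matrix"].tolist(),np.round(d["extrinsics"],4).tolist())
E
```

```text
pics
clock 0.0
q [ 1.108   0.4239  1.6307 -0.      1.0886 -0.019 ]
qd [-0.0001 -0.0012 -0.0005  0.0004 -0.0011 -0.0001]
effort [-4.00000e-03 -5.44642e+01 -2.73656e+01  6.41000e-02  2.29000e-02
 -1.00000e-04]
tcp_pos [0.2681 0.564  0.2219]
eef_rot [-0.5975  0.5981  0.3772 -0.3781]
ft_force [ 0.1585  0.2718 -0.439 ]
moment [-0.0108  0.0488  0.0121]
opening 1.0019
scene [[382.6397863727114, 0.0, 316.94385512055584], [0.0, 382.6397863727114, 201.40829560126582], [0.0, 0.0, 1.0]] [[0.001, 0.7238, -0.69, 1.4715], [1.0, 0.0046, 0.0063, 0.0025], [0.0078, -0.6899, -0.7238, 1.0351], [0.0, 0.0, 0.0, 1.0]]
side [[475.52970739436654, 0.0, 316.3439137580906], [0.0, 475.52970739436654, 198.312611219588], [0.0, 0.0, 1.0]] [[0.9329, -0.2381, 0.2703, 0.1534], [-0.3595, -0.5673, 0.7409, -0.9713], [-0.0231, -0.7883, -0.6149, 0.8538], [0.0, 0.0, 0.0, 1.0]]
```

View pics/scene0.png

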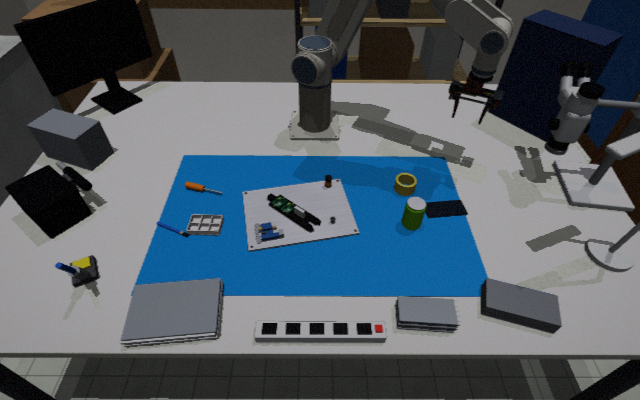

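View pics/side0.png

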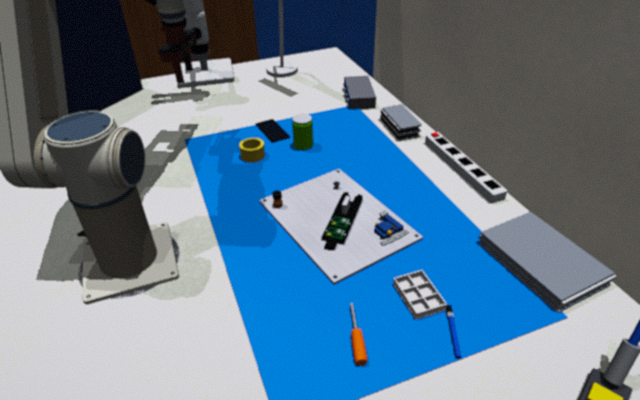

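The scene view shows the plate, with corners near (243,191), (343,179), (357,234) and (249,248). The pin is at (333,219), the carrier runs from (268,195) to (318,227), the bracket is near (268,233) and the flux jar is at (328,181). I'll get rough positions from these, then move the wrist camera over the plate.

```bash
cat > h.py <<'E'
import numpy as np,cv2,pickle
from scipy.spatial.transform import Rotation as R
def ray(uv,K,T,z):
    d=T[:3,:3]@np.linalg.inv(K)@np.array([uv[0],uv[1],1.]); o=T[:3,3]
    return o+d*(z-o[2])/d[2]
def px(p,K,T):
    c=np.linalg.inv(T)@np.r_[p,1]; c=K@c[:3]; return c[:2]/c[2]
def rot(s): w,x,y,z=s["eef_rot"]; return R.from_quat([x,y,z,w])
def delta(s,pos,yawx=None):
    "tool-frame shift (mm) to pos; and turn (deg) to make tool down with x axis at world yaw yawx"
    r=rot(s); m=r.as_matrix()
    d=m.T@(np.array(pos)-s["tcp_pos"])*1000
    if yawx is None: return d.round(1)
    x=np.array([np.cos(yawx),np.sin(yawx),0]); z=np.array([0,0,-1.]); y=np.cross(z,x)
    t=R.from_matrix(np.c_[x,y,z])
    return d.round(1),np.degrees((r.inv()*t).as_rotvec()).round(2)
E
python3 - <<'E'
from h import *
from workcell import manip
s=manip.get_state(); print(rot(s).as_matrix().round(3).tolist())
a=pickle.load(open("scene0.pkl","rb"))
K,T=np.array(a["camera_matrix"]),np.array(a["extrinsics"])
for n,u,z in [("c1",(243,191),.01),("c2",(343,179),.01),("c3",(357,234),.01),("c4",(249,248),.01),("pin",(333,219),.028),("fork",(318,227),.02),("tab",(268,195),.02),("br",(268,233),.025),("can top",(414,203),.105),("tape",(405,180),.04)]: print(n,ray(u,K,T,z).round(3))
p=[0.60,0.0,0.30]
print(delta(s,p,-np.pi/2),delta(s,p,np.pi/2),delta(s,p,np.pi))
E
```

```text
[[0.429, -0.001, -0.903], [0.903, -0.001, 0.429], [-0.001, -1.0, 0.0]]
c1 [ 0.442 -0.269  0.01 ]
c2 [0.372 0.114 0.01 ]
c3 [0.648 0.149 0.01 ]
c4 [ 0.709 -0.214  0.01 ]
pin [0.596 0.067 0.028]
fork [0.626 0.015 0.02 ]
tab [ 0.472 -0.171  0.02 ]
br [ 0.657 -0.154  0.025]
can top [0.59  0.336 0.105]
tape [0.408 0.346 0.04 ]
(array([-367. ,  -77.5, -541.9]), array([-25.45, 113.17, 113.14])) (array([-367. ,  -77.5, -541.9]), array([-88.4 , -19.88, -20.  ])) (array([-367. ,  -77.5, -541.9]), array([-55.39, -87.53, -87.61]))
```

```bash
sed -i 's/z=np.array(\[0,0,-1.\]); y=np.cross(z,x)/y=np.array([0,0,-1.]); z=np.cross(x,y)/; s/make tool down/make tool y down/' h.py
python3 - <<'E'
from h import *
from workcell import manip,imaging
s=manip.get_state()
d=imaging.get_image("wrist"); print(d["camera_matrix"].round(1).tolist(),np.array(d["tool_from_camera"]).round(3).tolist())
for p in ([0.54,-0.04,0.36],):
  for y in (-40,140): print(delta(s,p,np.radians(y)))
E
```

```text
[[305.1, 0.0, 319.2], [0.0, 305.1, 199.3], [0.0, 0.0, 1.0]] [[1.0, -0.0, -0.0, -0.0], [0.0, -0.264, 0.965, -0.161], [-0.0, -0.965, -0.264, 0.073], [0.0, 0.0, 0.0, 1.0]]
(array([-428.9, -137.4, -504.9]), array([ 7.0000e-02,  1.0457e+02, -6.0000e-02]))
(array([-428.9, -137.4, -504.9]), array([-5.000e-02, -7.543e+01, -7.000e-02]))
```

>>> drive_tool(increments=[[[-31,0,-38],[0,0,0],0],[[-31,0,-38],[0,0,0],0],[[-31,0,-38],[0,0,0],0],[[-31,0,-38],[0,0,0],0],[[-31,0,-38],[0,0,0],0]])

```text
clock: 0.65
tcp_pos: [0.3737, 0.3411, 0.2226]
eef_rot: [-0.598, 0.598, 0.378, -0.378]
ft_force: [0.7, -0.6, -0.6]
opening: 0.997
```

>>> drive_tool(increments=[[[-31,0,-38],[0,0,0],0],[[-31,0,-38],[0,0,0],0],[[-31,0,-38],[0,0,0],0],[[-31,0,-38],[0,0,0],0],[[-31,0,-38],[0,0,0],0]])

```text
clock: 1.15
tcp_pos: [0.4789, 0.1194, 0.2228]
eef_rot: [-0.598, 0.598, 0.378, -0.378]
ft_force: [0.5, 1.0, 0.8]
opening: 1.0
```

>>> drive_tool(increments=[[[-31,0,-38],[0,0,0],0],[[-31,0,-38],[0,0,0],0],[[-31,0,-38],[0,0,0],0],[[-31,0,-38],[0,0,0],0]])

```text
clock: 1.55
tcp_pos: [0.5628, -0.058, 0.2225]
eef_rot: [0.598, -0.598, -0.378, 0.378]
ft_force: [1.0, 1.1, -0.6]
opening: 1.003
```

>>> drive_tool(increments=[[[0,0,0],[0,8,0],0],[[0,0,0],[0,8,0],0],[[0,0,0],[0,8,0],0],[[0,0,0],[0,8,0],0],[[0,0,0],[0,8,0],0]])

```text
clock: 2.05
tcp_pos: [0.5622, -0.056, 0.2224]
eef_rot: [0.691, -0.691, -0.148, 0.149]
ft_force: [0.6, -0.2, 0.6]
opening: 1.002
```

>>> drive_tool(increments=[[[0,0,0],[0,8,0],0],[[0,0,0],[0,8,0],0],[[0,0,0],[0,8,0],0],[[0,0,0],[0,8,0],0],[[0,0,0],[0,8,0],0]])

```text
clock: 2.55
tcp_pos: [0.5622, -0.0559, 0.2224]
eef_rot: [-0.7, 0.7, -0.097, 0.097]
ft_force: [0.4, -0.3, 0.3]
opening: 1.005
```

>>> drive_tool(increments=[[[0,0,0],[0,8,0],0],[[0,0,0],[0,8,0],0],[[0,0,0],[0,8,0],0],[[0,0,0],[0,0,0],0]])

```text
clock: 2.95
tcp_pos: [0.5623, -0.0559, 0.2225]
eef_rot: [-0.665, 0.666, -0.239, 0.239]
ft_force: [0.2, -0.7, -0.2]
opening: 0.996
```

```bash
cat >> h.py <<'E'
def shot(name):
    from workcell import manip,imaging
    s=manip.get_state(); d=imaging.get_image("wrist"); T=np.eye(4); T[:3,:3]=rot(s).as_matrix(); T[:3,3]=s["tcp_pos"]
    T=T@np.array(d["tool_from_camera"]); K=np.array(d["camera_matrix"])
    pickle.dump((d["img"],K,T,s),open(name+".pkl","wb")); cv2.imwrite(f"pics/{name}.png",d["img"][:,:,::-1]); return d["img"],K,T,s
E
python3 - <<'E'
from h import *
im,K,T,s=shot("w1"); print(s["clock"],s["tcp_pos"],rot(s).as_matrix().round(3).tolist(),s["ft_force"])
E
```

```text
2.95 [ 0.56226768 -0.05591096  0.22245714] [[0.772, -0.0, 0.636], [-0.636, 0.0, 0.772], [-0.0, -1.0, -0.0]] [ 0.18261568 -0.6684247  -0.2174179 ]
```

View pics/w1.png

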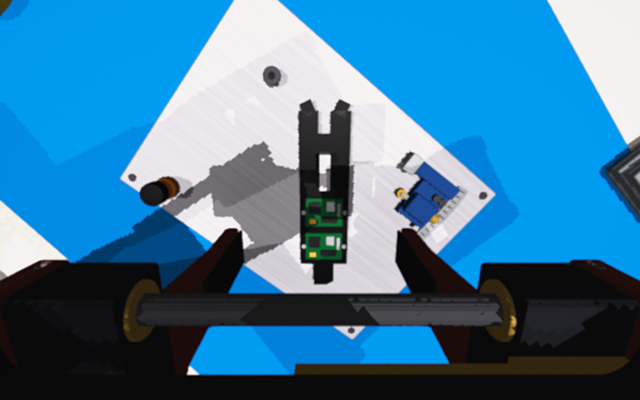

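The wrist view shows the carrier with its fork up at (305..345,103) and its tab tip at (323,283). The fin top is at about (324,153–190), the pin head at (271,76), the bracket around (425,190), the flux jar at (158,190), and the plate screws at (132,177), (483,195) and (351,330).

```bash
python3 - <<'E'
from h import *
im,K,T,s=pickle.load(open("w1.pkl","rb"))
for n,u,z in [("s1",(132,177),.01),("s2",(483,195),.01),("s3",(351,330),.01),("pin",(271.5,76),.0285),("tip",(323.5,283),.022),("forkL",(307,102),.022),("forkR",(344,101),.022),("bodyBL",(301,263),.022),("bodyBR",(347,264),.022),("fin top far",(324,152),.054),("fin top near",(324,191),.054),("roller",(402,193),.03),("br",(425,190),.03)]: print(n,ray(u,K,T,z).round(4))
c=im[60:290,200:500]; cv2.imwrite("pics/w1c.png",cv2.resize(c,None,fx=2.6,fy=2.6,interpolation=cv2.INTER_CUBIC)[:,:,::-1])
E
```

```text
s1 [0.3793 0.0917 0.01  ]
s2 [ 0.7048 -0.2065  0.01  ]
s3 [ 0.4522 -0.2591  0.01  ]
pin [0.593  0.0651 0.0285]
tip [ 0.4742 -0.1694  0.022 ]
forkL [0.6053 0.0203 0.022 ]
forkR [ 0.6383 -0.0055  0.022 ]
bodyBL [ 0.4701 -0.128   0.022 ]
bodyBR [ 0.5156 -0.1673  0.022 ]
fin top far [ 0.5866 -0.0323  0.054 ]
fin top near [ 0.5592 -0.0658  0.054 ]
roller [ 0.6262 -0.1318  0.03  ]
br [ 0.6495 -0.1462  0.03  ]
```

View pics/w1c.png

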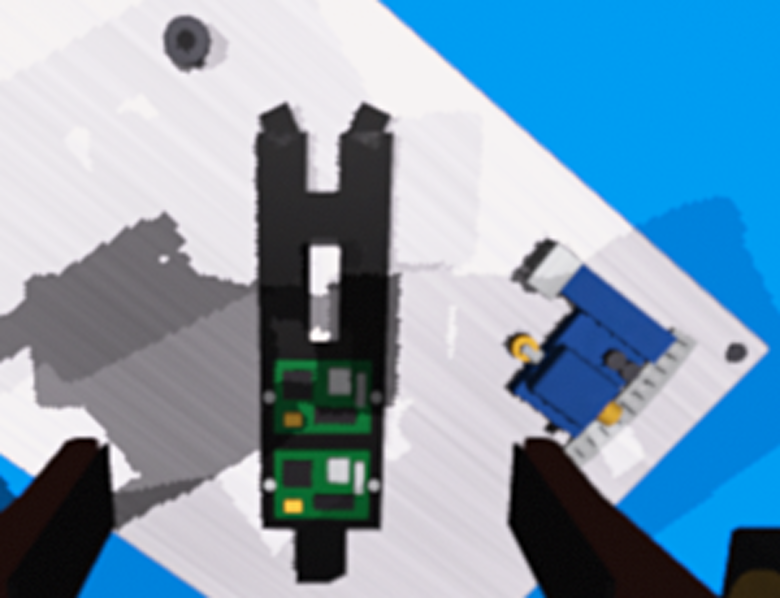

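The crop is clear. The slot bottom is at crop (324,192), the body end at y≈527 with x 263..380, and the tab tip at (320,580). The fin top spans (307–341, 244–342), the pin head is at (187,42) and the roller at (522,348).

```bash
python3 - <<'E'
from h import *
im,K,T,s=pickle.load(open("w1.pkl","rb"))
f=lambda x,y,z: ray((200+x/2.6,60+y/2.6),K,T,z)
tip=f(320.5,580,.022);b=f(323.5,192,.022);bl=f(263,527,.022);br=f(380,527,.022);fl=f(258,140,.022);fr=f(393,140,.022)
f1=f(324,244,.054);f2=f(324,342,.054);pin=f(187,42,.0285)
yaw=lambda v:np.degrees(np.arctan2(v[1],v[0]))
print("tip-slot",np.linalg.norm(b-tip)*1e3,yaw(b-tip),"widths",np.linalg.norm(br-bl)*1e3,np.linalg.norm(fr-fl)*1e3,"edges yaw",yaw(fl-bl),yaw(fr-br),"fin",np.linalg.norm(f1-f2)*1e3,yaw(f1-f2),(f1+f2)/2)
c=(b-tip)/np.linalg.norm(b-tip); heel=tip+.201*c; print("heel",heel,b+.006*c,"fin from heel",heel-.046*c,"pin",pin)
n=np.array([c[1],-c[0],0]); d=pin-heel; print("pin-heel fwd, carrier+x",d@c*1e3,d@n*1e3)
yx=np.radians(yaw(c)-90); fin=(f1+f2)/2; fin[2]=.026
print(np.degrees(yx),delta(s,fin,yx))
for nm,x,y in [("roller",522,348),("stop",545,270)]:
  p=f(x,y,.025); print(nm,p, yaw(pin-p),np.linalg.norm((pin-p)[:2]))
E
```

```text
tip-slot 194.6415659695373 50.296091852158575 widths 58.75230346495605 59.31839682828361 edges yaw 50.25858664357918 50.085179497585514 fin 41.84513764392628 50.75799793719783 [ 0.57260903 -0.05049024  0.054     ]
heel [ 0.60228909 -0.01465258  0.022     ] [ 0.60206011 -0.01492834  0.022     ] fin from heel [ 0.57290336 -0.05004295  0.022     ] pin [0.59322169 0.06473953 0.0285    ]
pin-heel fwd, carrier+x 55.28835578168545 -57.69334219443654
-39.70390814784142 (array([  4.6, 196.5,  10.8]), array([ 0.01,  0.2 , -0.02]))
roller [ 0.624674   -0.13358854  0.025     ] 99.01133503856951 0.20080655154814714
stop [ 0.65402358 -0.11033736  0.025     ] 109.15143793005804 0.1853342541627398
```

>>> drive_tool(increments=[[[4.6,0,10.8],[0,0,0],130],[[0,45,0],[0,0,0],130],[[0,45,0],[0,0,0],130],[[0,45,0],[0,0,0],130],[[0,45,0],[0,0,0],130]], grip_force=12)

```text
clock: 3.5
tcp_pos: [0.5738, -0.0502, 0.0412]
eef_rot: [0.666, -0.666, 0.237, -0.238]
ft_force: [0.5, -0.6, -0.4]
opening: 0.584
```

>>> drive_tool(increments=[[[0,5,0],[0,0,0],130],[[0,5,0],[0,0,0],130],[[0,5,0],[0,0,0],130],[[0,0,0],[0,0,0],130]])

```text
clock: 3.9
tcp_pos: [0.5742, -0.0506, 0.0292]
eef_rot: [0.666, -0.665, 0.237, -0.239]
ft_force: [-0.3, 0.2, 0.3]
opening: 0.488
```

>>> drive_tool(increments=[[[0,0,0],[0,0,0],255],[[0,0,0],[0,0,0],255],[[0,0,0],[0,0,0],255],[[0,0,0],[0,0,0],255],[[0,0,0],[0,0,0],255]])

```text
clock: 4.4
tcp_pos: [0.5732, -0.0506, 0.0281]
eef_rot: [0.666, -0.666, 0.238, -0.239]
ft_force: [-0.8, 0.6, 4.5]
opening: 0.134
```

Closing left a 4.5 N upward force, so a finger is resting on something. I'll reopen, rise 4 mm and regrip.

>>> drive_tool(increments=[[[0,0,0],[0,0,0],190],[[0,0,0],[0,0,0],190],[[0,-3,0],[0,0,0],190],[[0,-1,0],[0,0,0],190],[[0,0,0],[0,0,0],190]])

```text
clock: 4.9
tcp_pos: [0.573, -0.0505, 0.0319]
eef_rot: [0.666, -0.666, 0.238, -0.239]
ft_force: [-0.1, 0.2, 1.0]
opening: 0.251
```

>>> drive_tool(increments=[[[0,0,0],[0,0,0],255],[[0,0,0],[0,0,0],255],[[0,0,0],[0,0,0],255],[[0,0,0],[0,0,0],255]])

```text
clock: 5.3
tcp_pos: [0.5729, -0.0505, 0.0317]
eef_rot: [-0.666, 0.666, -0.239, 0.239]
ft_force: [0.0, 0.5, 0.1]
opening: 0.137
```

>>> drive_tool(increments=[[[-4,0,0.5],[0,0,0],255],[[-8,0,1],[0,0,0],255],[[-8,0,1],[0,0,0],255],[[-8,0,1],[0,0,0],255]])

```text
clock: 5.7
tcp_pos: [0.5528, -0.0294, 0.0317]
eef_rot: [-0.666, 0.666, -0.238, 0.238]
ft_force: [1.0, -1.8, -0.6]
opening: 0.134
```

>>> drive_tool(increments=[[[-8,0,1],[0,0,0],255],[[-8,0,1],[0,0,0],255],[[-8,0,1],[0,0,0],255],[[-4,0,0.5],[0,0,0],255],[[0,0,0],[0,0,0],255]])

```text
clock: 6.2
tcp_pos: [0.5332, -0.0089, 0.0317]
eef_rot: [-0.666, 0.666, -0.239, 0.238]
ft_force: [-0.6, 1.1, 0.7]
opening: 0.136
```

```bash
python3 - <<'E'
from h import *
im,K,T,s=shot("w2"); print(s["clock"],s["tcp_pos"],s["ft_force"])
x0,x1,y0,y1=200,440,0,200
cv2.imwrite("pics/w2c.png",cv2.resize(im[y0:y1,x0:x1],None,fx=3,fy=3,interpolation=cv2.INTER_CUBIC)[:,:,::-1])
E
```

```text
6.2 [ 0.53321491 -0.00885496  0.03167452] [-0.57025808  1.07512187  0.72353444]
```

View pics/w2c.png

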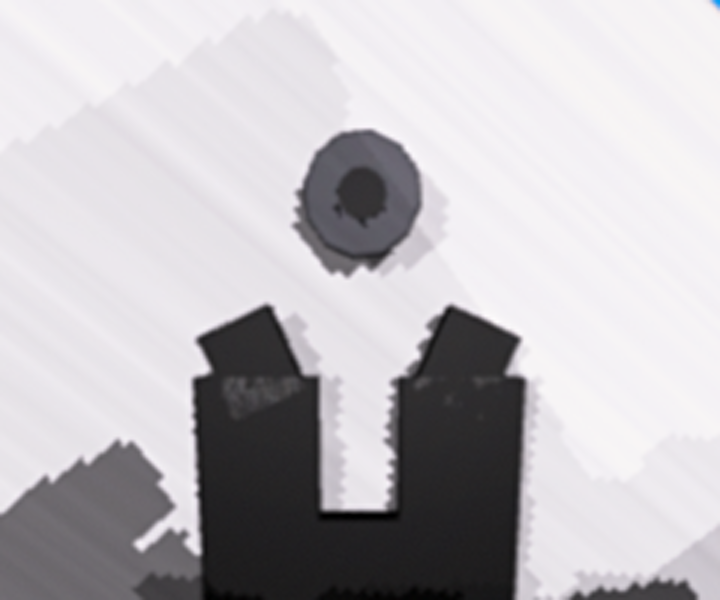

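The pin head is centred at crop (362,194) and the slot centre is at x≈359 with its bottom at y≈515, so they're well aligned. I'll compute the distance left to go.

```bash
python3 - <<'E'
from h import *
im,K,T,s=pickle.load(open("w2.pkl","rb"))
f=lambda x,y,z: ray((200+x/3,y/3),K,T,z)
for dz in (0,.003):
  d=f(362,194,.0285+dz)-f(359,513,.022+dz); print(rot(s).as_matrix().T@d*1e3, "minus 6 on z")
E
```

```text
[ 0.48959338 -6.5248751  54.83926179] minus 6 on z
[ 0.48066648 -6.52443125 53.86104343] minus 6 on z
```

>>> drive_tool(increments=[[[0.4,0,5],[0,0,0],255],[[0,0,8],[0,0,0],255],[[0,0,8],[0,0,0],255],[[0,0,8],[0,0,0],255],[[0,0,6],[0,0,0],255]])

```text
clock: 6.75
tcp_pos: [0.5573, 0.0179, 0.0317]
eef_rot: [0.666, -0.666, 0.238, -0.238]
ft_force: [-2.9, -1.8, 2.6]
opening: 0.137
```

>>> drive_tool(increments=[[[0,0,4],[0,0,0],255],[[0,0,2],[0,0,0],255],[[0,0,1],[0,0,0],255],[[0,0,0],[0,0,0],255]])

```text
clock: 7.15
tcp_pos: [0.5611, 0.0228, 0.0317]
eef_rot: [0.666, -0.666, 0.239, -0.239]
ft_force: [0.1, -0.0, 0.1]
opening: 0.139
```

>>> drive_tool(increments=[[[0,0,1],[0,0,0],255],[[0,0,1],[0,0,0],255],[[0,0,1],[0,0,0],255]])

```text
clock: 7.45
tcp_pos: [0.5628, 0.0249, 0.0316]
eef_rot: [-0.666, 0.666, -0.239, 0.239]
ft_force: [-1.9, -2.9, 0.9]
opening: 0.136
```

>>> drive_tool(increments=[[[0,0,1],[0,0,0],255],[[0,0,0.5],[0,0,0],255]])

```text
clock: 7.65
tcp_pos: [0.564, 0.0262, 0.0317]
eef_rot: [0.666, -0.666, 0.239, -0.239]
ft_force: [-0.7, -1.9, 0.9]
opening: 0.134
```

>>> drive_tool(increments=[[[0,0,0.5],[0,0,0],255]])

```text
clock: 7.75
tcp_pos: [0.5642, 0.0265, 0.0317]
eef_rot: [-0.666, 0.666, -0.239, 0.238]
ft_force: [-1.6, -1.3, 0.5]
opening: 0.137
```

>>> drive_tool(increments=[[[0,0,0.5],[0,0,0],255],[[0,0,0.5],[0,0,0],255]])

```text
clock: 7.95
tcp_pos: [0.5649, 0.0273, 0.0317]
eef_rot: [0.666, -0.666, 0.239, -0.239]
ft_force: [-1.6, -2.0, 0.5]
opening: 0.135
```

>>> drive_tool(increments=[[[0,0,0.5],[0,0,0],255]])

```text
clock: 8.05
tcp_pos: [0.5652, 0.0277, 0.0317]
eef_rot: [0.666, -0.666, 0.239, -0.239]
ft_force: [-0.9, -2.3, 0.4]
opening: 0.137
```

>>> drive_tool(increments=[[[0,0,0.5],[0,0,0],255]])

```text
clock: 8.15
tcp_pos: [0.5655, 0.0281, 0.0317]
eef_rot: [-0.666, 0.666, -0.239, 0.239]
ft_force: [-1.7, -1.0, 0.9]
opening: 0.137
```

>>> drive_tool(increments=[[[0,0,0.5],[0,0,0],255]])

```text
clock: 8.25
tcp_pos: [0.5658, 0.0285, 0.0316]
eef_rot: [-0.666, 0.666, -0.239, 0.238]
ft_force: [-1.6, -2.3, 0.4]
opening: 0.136
```

>>> drive_tool(increments=[[[0,0,0.5],[0,0,0],255]])

```text
clock: 8.35
tcp_pos: [0.5659, 0.0286, 0.0317]
eef_rot: [-0.666, 0.666, -0.239, 0.238]
ft_force: [-2.2, -4.8, 2.1]
opening: 0.133
```

>>> drive_tool(increments=[[[0,0,0.5],[0,0,0],255]])

```text
clock: 8.45
tcp_pos: [0.5659, 0.0287, 0.0317]
eef_rot: [-0.665, 0.666, -0.239, 0.238]
ft_force: [-4.5, -7.7, 3.8]
opening: 0.139
```

Contact is firm at 9 N with no further advance, about 50 mm in, which matches the prediction. I'll relax, release, rise and look.

>>> drive_tool(increments=[[[0,0,-0.7],[0,0,0],255],[[0,0,0],[0,0,0],150],[[0,0,0],[0,0,0],150],[[0,0,0],[0,0,0],150]])

```text
clock: 8.85
tcp_pos: [0.5664, 0.0289, 0.0318]
eef_rot: [0.666, -0.666, 0.238, -0.239]
ft_force: [0.2, -0.4, 0.4]
opening: 0.37
```

>>> drive_tool(increments=[[[0,-20,0],[0,0,0],150],[[0,-40,0],[0,0,0],150],[[0,-40,0],[0,0,0],255],[[0,-20,0],[0,0,0],255],[[0,0,0],[0,0,0],255]])

```text
clock: 9.35
tcp_pos: [0.5684, 0.0289, 0.1549]
eef_rot: [0.667, -0.665, 0.236, -0.241]
ft_force: [-0.3, -0.2, -0.4]
opening: 0.178
```

```bash
python3 - <<'E'
from h import *
im,K,T,s=shot("w3"); print(s["clock"],s["tcp_pos"],s["ft_force"],s["opening"])
x0,x1,y0,y1=200,460,60,300
cv2.imwrite("pics/w3c.png",cv2.resize(im[y0:y1,x0:x1],None,fx=2.5,fy=2.5,interpolation=cv2.INTER_CUBIC)[:,:,::-1])
E
```

```text
9.35 [0.5683611  0.02889368 0.15494613] [-0.26189149 -0.22439908 -0.43247939] 0.17792977933726487
```

View pics/w3c.png

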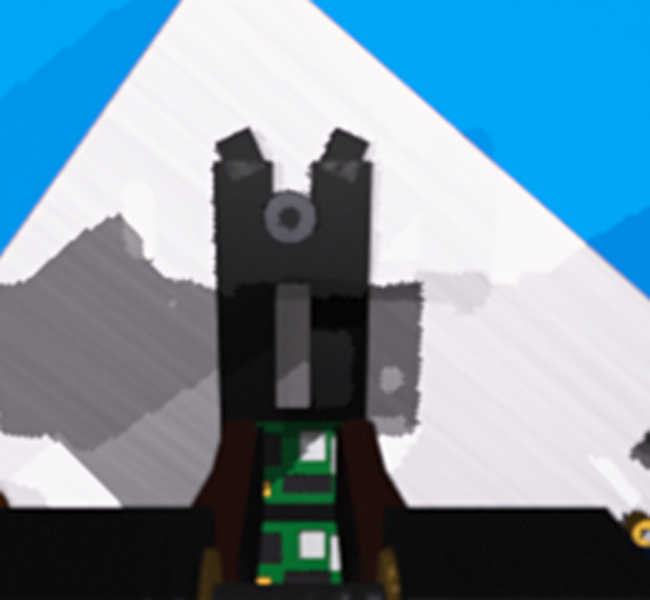

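The pin sits at the slot bottom (crop (290,217)), so the fork is home. Next is the push-start point beside the tab end.

```bash
python3 - <<'E'
from h import *
from workcell import manip
s=manip.get_state(); print(s["tcp_pos"],s["opening"])
pin=np.array([.5945,.0643,0]); a=np.radians(50.3); c=np.array([np.cos(a),np.sin(a),0]); n=np.array([c[1],-c[0],0])
p=pin-.153*c-(.030+.026)*n; p[2]=.017; print(p,delta(s,p,a-np.pi/2))
im,K,T,_=pickle.load(open("w1.pkl","rb")); print("flux base/top",ray((170,187),K,T,.012),ray((150,192),K,T,.055))
E
```

```text
[0.56701887 0.02883991 0.15295233] 0.12920065379762255
[ 0.45368215 -0.01764713  0.017     ] (array([ -58.4,  135.6, -108.2]), array([-0.13,  0.28,  0.15]))
flux base/top [0.40756012 0.05242821 0.012     ] [0.40927956 0.05660843 0.055     ]
```

>>> drive_tool(increments=[[[-20,0,-36],[0,0,0],255],[[-20,0,-36],[0,0,0],255],[[-18.4,0,-36],[0,0.3,0],255],[[0,40,0],[0,0,0],255],[[0,45,0],[0,0,0],255]])

```text
clock: 9.9
tcp_pos: [0.4522, -0.0181, 0.0664]
eef_rot: [0.665, -0.665, 0.239, -0.242]
ft_force: [-0.2, -0.1, 0.3]
opening: 0.006
```

>>> drive_tool(increments=[[[0,35,0],[0,0,0],255],[[0,8,0],[0,0,0],255],[[0,4,0],[0,0,0],255],[[0,3,0],[0,0,0],255],[[0,0,0],[0,0,0],255]])

```text
clock: 10.4
tcp_pos: [0.453, -0.0176, 0.0174]
eef_rot: [0.665, -0.665, 0.24, -0.241]
ft_force: [0.5, 0.3, -0.8]
opening: 0.005
```

```bash
python3 - <<'E'
from h import *
im,K,T,s=shot("w4"); print(s["clock"],s["tcp_pos"],s["ft_force"],s["opening"])
x0,x1,y0,y1=180,500,40,320
cv2.imwrite("pics/w4c.png",cv2.resize(im[y0:y1,x0:x1],None,fx=2,fy=2,interpolation=cv2.INTER_CUBIC)[:,:,::-1])
E
```

```text
10.4 [ 0.45301328 -0.01764891  0.01738521] [ 0.4580949   0.34154581 -0.7642591 ] 0.0052455175634372984
```

View pics/w4c.png

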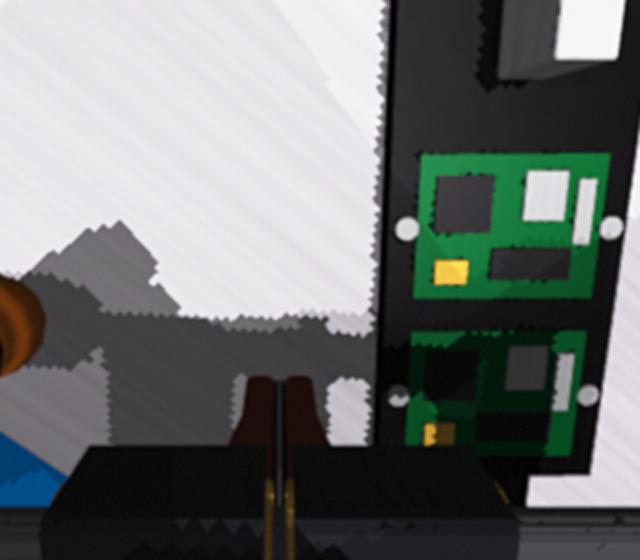

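The shut fingers are beside the carrier near the tab end (fingertip edge at crop x≈312, carrier edge at x≈375), a gap of about 18 mm. I'll close the gap.

>>> drive_tool(increments=[[[6,0,0],[0,0,0],255],[[5,0,0],[0,0,0],255],[[2,0,0],[0,0,0],255],[[2,0,0],[0,0,0],255]])

```text
clock: 10.85
tcp_pos: [0.4643, -0.0276, 0.017]
eef_rot: [0.665, -0.665, 0.24, -0.241]
ft_force: [-0.5, -0.8, -0.1]
opening: 0.006
```

>>> drive_tool(increments=[[[1,0,0],[0,0,0],255],[[1,0,0],[0,0,0],255]])

```text
clock: 11.05
tcp_pos: [0.4653, -0.0286, 0.0167]
eef_rot: [-0.665, 0.665, -0.24, 0.24]
ft_force: [-0.6, -0.1, 0.6]
opening: 0.007
```

>>> drive_tool(increments=[[[1,0,0],[0,0,0],255],[[1,0,0],[0,0,0],255]])

```text
clock: 11.25
tcp_pos: [0.4668, -0.0298, 0.0166]
eef_rot: [-0.665, 0.665, -0.24, 0.24]
ft_force: [-0.2, 0.5, 0.3]
opening: 0.01
```

>>> drive_tool(increments=[[[1,0,0],[0,0,0],255],[[1,0,0],[0,0,0],255]])

```text
clock: 11.45
tcp_pos: [0.4678, -0.031, 0.0166]
eef_rot: [-0.665, 0.665, -0.241, 0.24]
ft_force: [-1.8, 1.3, 2.6]
opening: 0.005
```

>>> drive_tool(increments=[[[1,0,0],[0,0,0],255],[[1,0,0],[0,0,0],255]])

```text
clock: 11.65
tcp_pos: [0.4697, -0.0324, 0.0166]
eef_rot: [-0.665, 0.665, -0.24, 0.24]
ft_force: [-1.7, -0.4, 0.6]
opening: 0.004
```

>>> drive_tool(increments=[[[1,0,0],[0,0,0],255],[[1,0,0],[0,0,0],255]])

```text
clock: 11.85
tcp_pos: [0.4715, -0.0337, 0.0166]
eef_rot: [-0.665, 0.665, -0.24, 0.24]
ft_force: [-1.7, -0.3, 0.1]
opening: 0.009
```

>>> drive_tool(increments=[[[3,0,-0.8],[0,-3,0],255],[[4,0,-0.9],[0,-1.5,0],255],[[4,0,-0.9],[0,-1.5,0],255],[[4,0,-0.9],[0,-1.5,0],255],[[4,0,-0.9],[0,-1.5,0],255]])

```text
clock: 12.35
tcp_pos: [0.4845, -0.0484, 0.0166]
eef_rot: [-0.682, 0.682, -0.187, 0.187]
ft_force: [-1.6, -0.0, -0.3]
opening: 0.007
```

>>> drive_tool(increments=[[[4,0,-0.9],[0,-1.5,0],255],[[4,0,-0.9],[0,-1.5,0],255],[[4,0,-0.9],[0,-1.5,0],255],[[4,0,-0.9],[0,-1.5,0],255],[[4,0,-0.9],[0,-1.5,0],255]])

```text
clock: 12.85
tcp_pos: [0.5, -0.0617, 0.0166]
eef_rot: [-0.693, 0.693, -0.142, 0.142]
ft_force: [-2.2, -0.8, -0.5]
opening: 0.003
```

>>> drive_tool(increments=[[[4,0,-0.9],[0,-1.5,0],255],[[4,0,-0.9],[0,-1.5,0],255],[[4,0,-0.9],[0,-1.5,0],255],[[4,0,-0.9],[0,-1.5,0],255],[[4,0,-0.9],[0,-1.5,0],255]])

```text
clock: 13.35
tcp_pos: [0.5175, -0.0728, 0.0167]
eef_rot: [-0.701, 0.701, -0.096, 0.096]
ft_force: [-0.9, -0.9, 0.2]
opening: 0.004
```

```bash
cat >> h.py <<'E'
def where(s,pin=(.5945,.0643),w=6):
    "tool yaw as carrier yaw, TCP in carrier axes (mm), force in tool axes"
    m=rot(s).as_matrix(); d=np.array(s["tcp_pos"])-np.r_[pin,.016]
    print("t",s["clock"],"yaw",np.degrees(np.arctan2(m[1,2],m[0,2])).round(2),"r",np.hypot(*d[:2])*1e3,"tcp xyz tool",(m.T@d*1e3).round(1),
      "yaw from pos",(np.degrees(np.arctan2(-d[1],-d[0]))+np.degrees(np.arctan2(30+w,153))).round(2),"F tool",(m.T@s["ft_force"]).round(1))
E
python3 - <<'E'
from h import *
from workcell import manip
where(manip.get_state())
E
```

```text
t 13.35 yaw 74.4 r 157.21198947310185 tcp xyz tool [ -37.2   -0.7 -152.7] yaw from pos 73.93 F tool [-0.7 -0.2 -1.1]
```

>>> drive_tool(increments=[[[4,0,-0.9],[0,-1.5,0],255],[[4,0,-0.9],[0,-1.5,0],255],[[4,0,-0.9],[0,-1.5,0],255],[[4,0,-0.9],[0,-1.5,0],255],[[4,0,-0.9],[0,-1.5,0],255]])

```text
clock: 13.85
tcp_pos: [0.5361, -0.0815, 0.0167]
eef_rot: [-0.705, 0.705, -0.05, 0.05]
ft_force: [-1.5, -0.4, 0.6]
opening: 0.004
```

>>> drive_tool(increments=[[[4,0,-0.9],[0,-1.5,0],255],[[4,0,-0.9],[0,-1.5,0],255],[[4,0,-0.9],[0,-1.5,0],255],[[4,0,-0.9],[0,-1.5,0],255]])

```text
clock: 14.25
tcp_pos: [0.5516, -0.0868, 0.0167]
eef_rot: [-0.707, 0.707, -0.013, 0.013]
ft_force: [-0.6, -1.0, 0.5]
opening: 0.003
```

```bash
python3 - <<'E'
from h import *
im,K,T,s=shot("w5"); where(s)
x0,x1,y0,y1=200,520,40,320
cv2.imwrite("pics/w5c.png",cv2.resize(im[y0:y1,x0:x1],None,fx=2,fy=2,interpolation=cv2.INTER_CUBIC)[:,:,::-1])
E
```

```text
t 14.25 yaw 87.9 r 157.01942772992643 tcp xyz tool [ -37.3   -0.7 -152.5] yaw from pos 87.39 F tool [-0.6 -0.5 -1.1]
```

View pics/w5c.png

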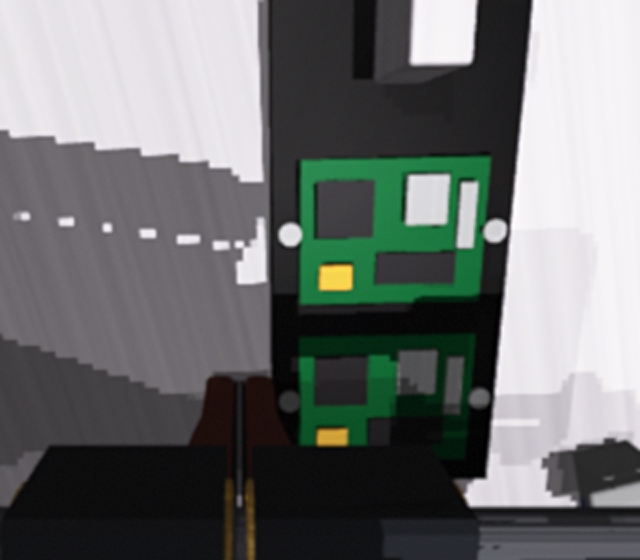

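The carrier is tracking well and the fingers are in contact near the tab. From here I use finer steps and watch the force.

>>> drive_tool(increments=[[[2.7,0,-0.6],[0,-1,0],255],[[2,0,-0.45],[0,-0.75,0],255],[[1.3,0,-0.3],[0,-0.5,0],255],[[1.3,0,-0.3],[0,-0.5,0],255]])

```text
clock: 14.7
tcp_pos: [0.5585, -0.0885, 0.0167]
eef_rot: [0.707, -0.707, -0.003, 0.004]
ft_force: [-2.1, -0.4, 1.2]
opening: 0.006
```

>>> drive_tool(increments=[[[1.3,0,-0.3],[0,-0.5,0],255],[[1.3,0,-0.3],[0,-0.5,0],255],[[1.3,0,-0.3],[0,-0.5,0],255]])

```text
clock: 15.0
tcp_pos: [0.5626, -0.0893, 0.0167]
eef_rot: [-0.707, 0.707, 0.013, -0.013]
ft_force: [-1.4, -0.6, 0.7]
opening: 0.007
```

>>> drive_tool(increments=[[[1.3,0,-0.3],[0,-0.5,0],255],[[1.3,0,-0.3],[0,-0.5,0],255]])

```text
clock: 15.2
tcp_pos: [0.5652, -0.0898, 0.0167]
eef_rot: [-0.707, 0.707, 0.019, -0.019]
ft_force: [-1.5, -0.3, 0.5]
opening: 0.008
```

>>> drive_tool(increments=[[[1.3,0,-0.3],[0,-0.5,0],255],[[1.3,0,-0.3],[0,-0.5,0],255]])

```text
clock: 15.4
tcp_pos: [0.5678, -0.0903, 0.0167]
eef_rot: [-0.707, 0.707, 0.025, -0.025]
ft_force: [-1.3, -2.0, 0.6]
opening: 0.004
```

Yaw is about 94° and there's no roller contact yet.

>>> drive_tool(increments=[[[1.3,0,-0.3],[0,-0.5,0],255],[[1.3,0,-0.3],[0,-0.5,0],255]])

```text
clock: 15.6
tcp_pos: [0.5705, -0.0907, 0.0167]
eef_rot: [-0.706, 0.706, 0.031, -0.031]
ft_force: [-3.4, -1.1, 0.8]
opening: 0.003
```

>>> drive_tool(increments=[[[1.3,0,-0.3],[0,-0.5,0],255],[[1.3,0,-0.3],[0,-0.5,0],255]])

```text
clock: 15.8
tcp_pos: [0.5723, -0.0909, 0.0166]
eef_rot: [0.706, -0.706, -0.037, 0.038]
ft_force: [-5.2, -1.4, 2.9]
opening: 0.007
```

>>> drive_tool(increments=[[[1.3,0,-0.3],[0,-0.5,0],255],[[1.3,0,-0.3],[0,-0.5,0],255]])

```text
clock: 16.0
tcp_pos: [0.5747, -0.0913, 0.0166]
eef_rot: [0.706, -0.706, -0.043, 0.044]
ft_force: [-5.2, -1.6, 3.9]
opening: 0.006
```

```bash
python3 - <<'E'
from h import *
from workcell import manip
where(manip.get_state())
E
```

```text
t 16.0 yaw 97.07 r 156.84632779951983 tcp xyz tool [ -38.8   -0.6 -152. ] yaw from pos 96.0 F tool [-5.3 -3.9 -1. ]
```

Roller contact began near 95°, so I expect the snap around 101–102° and the stop around 103°.

>>> drive_tool(increments=[[[1.3,0,-0.3],[0,-0.5,0],255],[[1.3,0,-0.3],[0,-0.5,0],255]])

```text
clock: 16.2
tcp_pos: [0.5782, -0.0916, 0.0166]
eef_rot: [-0.705, 0.705, 0.05, -0.05]
ft_force: [-1.5, -0.4, -0.1]
opening: 0.004
```

>>> drive_tool(increments=[[[1.3,0,-0.3],[0,-0.5,0],255],[[1.3,0,-0.3],[0,-0.5,0],255]])

```text
clock: 16.4
tcp_pos: [0.5815, -0.0918, 0.0167]
eef_rot: [-0.705, 0.705, 0.056, -0.056]
ft_force: [-1.7, -1.2, -0.8]
opening: 0.003
```

>>> drive_tool(increments=[[[1.3,0,-0.3],[0,-0.5,0],255]])

```text
clock: 16.5
tcp_pos: [0.5826, -0.0919, 0.0166]
eef_rot: [-0.705, 0.705, 0.059, -0.059]
ft_force: [-1.5, -1.9, 0.0]
opening: 0.006
```

>>> drive_tool(increments=[[[1.3,0,-0.3],[0,-0.5,0],255]])

```text
clock: 16.6
tcp_pos: [0.5839, -0.092, 0.0167]
eef_rot: [-0.704, 0.704, 0.062, -0.062]
ft_force: [-2.0, -1.5, -0.4]
opening: 0.008
```

>>> drive_tool(increments=[[[1,0,-0.2],[0,-0.4,0],255]])

```text
clock: 16.7
tcp_pos: [0.5849, -0.092, 0.0167]
eef_rot: [-0.704, 0.704, 0.065, -0.064]
ft_force: [-1.6, -1.8, 0.0]
opening: 0.007
```

>>> drive_tool(increments=[[[1,0,-0.2],[0,-0.4,0],255]])

```text
clock: 16.8
tcp_pos: [0.5857, -0.092, 0.0167]
eef_rot: [-0.704, 0.704, 0.067, -0.067]
ft_force: [-1.3, -1.9, -0.1]
opening: 0.008
```

>>> drive_tool(increments=[[[1,0,-0.2],[0,-0.4,0],255]])

```text
clock: 16.9
tcp_pos: [0.5867, -0.092, 0.0167]
eef_rot: [-0.704, 0.704, 0.069, -0.069]
ft_force: [-2.3, -2.1, -0.2]
opening: 0.003
```

```bash
python3 - <<'E'
from h import *
from workcell import manip
where(manip.get_state())
E
```

```text
t 16.9 yaw 101.25 r 156.52161973039068 tcp xyz tool [ -38.1   -0.7 -151.8] yaw from pos 100.4 F tool [-2.6  0.2 -1.6]
```

>>> drive_tool(increments=[[[1,0,-0.2],[0,-0.3,0],255]])

```text
clock: 17.0
tcp_pos: [0.5878, -0.092, 0.0167]
eef_rot: [-0.704, 0.704, 0.071, -0.071]
ft_force: [-1.9, -2.0, -0.4]
opening: 0.007
```

>>> drive_tool(increments=[[[1,0,-0.2],[0,-0.3,0],255]])

```text
clock: 17.1
tcp_pos: [0.5888, -0.0921, 0.0167]
eef_rot: [-0.703, 0.703, 0.073, -0.073]
ft_force: [-1.5, -2.9, -0.3]
opening: 0.006
```

>>> drive_tool(increments=[[[1,0,-0.2],[0,-0.3,0],255]])

```text
clock: 17.2
tcp_pos: [0.5898, -0.092, 0.0167]
eef_rot: [-0.703, 0.703, 0.075, -0.075]
ft_force: [-1.2, -1.6, -0.7]
opening: -0.003
```

>>> drive_tool(increments=[[[0.8,0,-0.2],[0,-0.3,0],255]])

```text
clock: 17.3
tcp_pos: [0.5908, -0.0919, 0.0167]
eef_rot: [0.703, -0.703, -0.077, 0.077]
ft_force: [-0.9, -0.7, -1.7]
opening: 0.005
```

>>> drive_tool(increments=[[[0.8,0,-0.2],[0,-0.3,0],255]])

```text
clock: 17.4
tcp_pos: [0.5919, -0.0919, 0.0168]
eef_rot: [0.703, -0.703, -0.079, 0.078]
ft_force: [0.6, 0.1, 1.2]
opening: 0.005
```

>>> drive_tool(increments=[[[0.8,0,-0.2],[0,-0.3,0],255]])

```text
clock: 17.5
tcp_pos: [0.5928, -0.0919, 0.0169]
eef_rot: [-0.703, 0.703, 0.081, -0.08]
ft_force: [-0.2, 0.1, 0.5]
opening: 0.005
```

>>> drive_tool(increments=[[[0.8,0,-0.2],[0,-0.3,0],255]])

```text
clock: 17.6
tcp_pos: [0.5933, -0.0919, 0.0168]
eef_rot: [0.702, -0.702, -0.082, 0.082]
ft_force: [-1.5, -0.7, 0.7]
opening: 0.008
```

>>> drive_tool(increments=[[[0.8,0,-0.2],[0,-0.3,0],255]])

```text
clock: 17.7
tcp_pos: [0.5934, -0.092, 0.0167]
eef_rot: [0.702, -0.702, -0.084, 0.085]
ft_force: [-4.2, -0.7, 2.6]
opening: 0.003
```

The force dropped to zero at x≈0.592, which is the snap as the tab jumped away. Firm contact came at 0.5934, which is the stop. Now I raise the push to about 10 N in small steps without turning.

>>> drive_tool(increments=[[[0.5,0,0],[0,0,0],255]])

```text
clock: 17.8
tcp_pos: [0.5934, -0.0919, 0.0166]
eef_rot: [0.702, -0.702, -0.083, 0.085]
ft_force: [-4.5, -1.4, 2.8]
opening: 0.007
```

>>> drive_tool(increments=[[[0.4,0,0],[0,0,0],255]])

```text
clock: 17.9
tcp_pos: [0.5934, -0.092, 0.0165]
eef_rot: [0.702, -0.702, -0.083, 0.085]
ft_force: [-6.4, -1.7, 4.6]
opening: 0.003
```

>>> drive_tool(increments=[[[0.4,0,0],[0,0,0],255]])

```text
clock: 18.0
tcp_pos: [0.5935, -0.0919, 0.0165]
eef_rot: [0.702, -0.702, -0.083, 0.085]
ft_force: [-7.0, -2.4, 4.4]
opening: 0.005
```

>>> drive_tool(increments=[[[0.4,0,0],[0,0,0],255]])

```text
clock: 18.1
tcp_pos: [0.5934, -0.0919, 0.0164]
eef_rot: [0.702, -0.702, -0.082, 0.085]
ft_force: [-8.2, -2.4, 5.8]
opening: 0.011
```

>>> drive_tool(increments=[[[0.4,0,0],[0,0,0],255]])

```text
clock: 18.2
tcp_pos: [0.5935, -0.0918, 0.0164]
eef_rot: [0.702, -0.702, -0.082, 0.086]
ft_force: [-7.9, -3.3, 7.6]
opening: 0.006
```

>>> drive_tool(increments=[[[0,0,0],[0,0,0],255],[[0,0,0],[0,0,0],255]])

```text
clock: 18.4
tcp_pos: [0.5934, -0.0918, 0.0164]
eef_rot: [0.702, -0.702, -0.082, 0.086]
ft_force: [-9.3, -2.9, 6.1]
opening: 0.004
```

```bash
python3 - <<'E'
from h import *
from workcell import manip
where(manip.get_state())
E
```

```text
t 18.4 yaw 103.63 r 156.12687682280273 tcp xyz tool [ -37.8   -0.4 -151.5] yaw from pos 102.85 F tool [-9.7 -6.  -0.7]
```

That's 9.7 N on the stop with no further motion. I'll back away, rise and check.

>>> drive_tool(increments=[[[-1,0,0],[0,0,0],255],[[-2,0,0],[0,0,0],255],[[-10,0,0],[0,0,0],255],[[-20,0,0],[0,0,0],255],[[-5,-40,0],[0,0,0],255]])

```text
clock: 18.9
tcp_pos: [0.5534, -0.1, 0.0528]
eef_rot: [0.703, -0.701, -0.08, 0.087]
ft_force: [0.0, -0.3, 0.3]
opening: 0.011
```

>>> drive_tool(increments=[[[0,-45,-10],[0,0,0],255],[[0,-45,-30],[0,0,0],255],[[0,-45,-40],[0,0,0],255],[[0,-20,-20],[0,0,0],255],[[0,0,0],[0,0,0],255]])

```text
clock: 19.4
tcp_pos: [0.5829, -0.1919, 0.2045]
eef_rot: [-0.701, 0.704, 0.086, -0.08]
ft_force: [-0.9, -0.1, -0.6]
opening: 0.007
```

```bash
python3 - <<'E'
from h import *
im,K,T,s=shot("w6"); where(s)
x0,x1,y0,y1=220,480,70,310
cv2.imwrite("pics/w6c.png",cv2.resize(im[y0:y1,x0:x1],None,fx=2.5,fy=2.5,interpolation=cv2.INTER_CUBIC)[:,:,::-1])
E
```

```text
t 19.4 yaw 103.49 r 256.4581986854897 tcp xyz tool [ -69.7 -187.8 -247.3] yaw from pos 100.65 F tool [-0.8  0.6  0.1]
```

View pics/w6c.png

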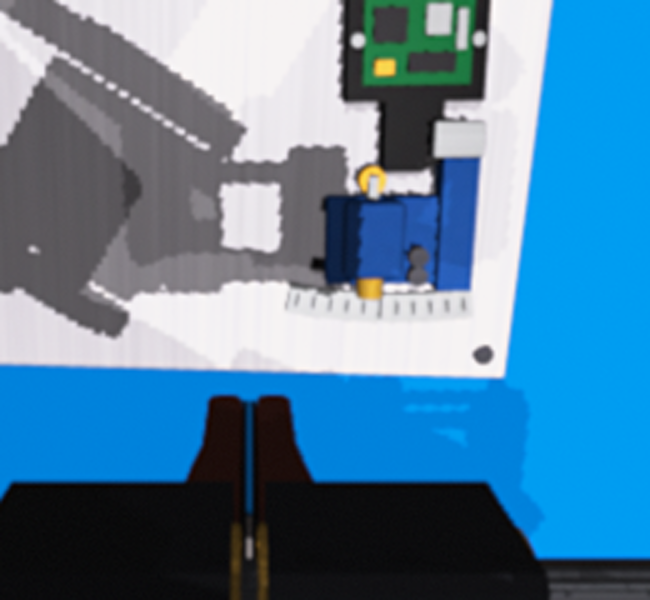

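The tab lies under the stop's lip at crop (455,138) and the roller at (372,180) sits behind the tab's near corner, so it's latched. One last look at the fork end and the bystanders.

>>> drive_tool(increments=[[[10,0,40],[0,0,0],255],[[10,0,45],[0,0,0],255],[[10,0,45],[0,0,0],255],[[10,0,30],[0,0,0],255],[[0,0,0],[0,0,0],255]])

```text
clock: 19.95
tcp_pos: [0.5797, -0.0195, 0.1986]
eef_rot: [0.702, -0.701, -0.084, 0.087]
ft_force: [-0.3, -0.2, -0.2]
opening: 0.007
```

```bash
python3 - <<'E'
from h import *
from workcell import imaging
im,K,T,s=shot("w7"); where(s)
cv2.imwrite("pics/w7c.png",im[:,:,::-1])
for n in ("scene","side"):
  d=imaging.get_image(n)["img"]; o=pickle.load(open(n+"0.pkl","rb"))["img"]
  m=(cv2.absdiff(d,o).max(2)>50).astype(np.uint8); c,_,st,_=cv2.connectedComponentsWithStats(m)
  print(n,[t[:5].tolist() for t in st[1:] if t[4]>12])
E
```

```text
t 19.95 yaw 103.89 r 85.07895886597645 tcp xyz tool [ -35.  -182.6  -77.4] yaw from pos 93.24 F tool [-0.4  0.2 -0.1]
scene [[291, 0, 38, 29, 763], [445, 0, 65, 31, 396], [486, 0, 19, 15, 39], [331, 18, 7, 4, 23], [282, 29, 7, 53, 115], [290, 29, 44, 70, 1427], [286, 30, 7, 52, 107], [487, 33, 16, 21, 210], [294, 57, 13, 10, 79], [449, 66, 48, 59, 1001], [267, 83, 207, 155, 7526]]
side [[0, 0, 69, 199, 6614], [65, 0, 28, 113, 1161], [159, 0, 26, 10, 190], [333, 0, 41, 34, 375], [295, 7, 7, 8, 17], [314, 9, 6, 7, 14], [320, 11, 10, 6, 15], [298, 15, 5, 10, 14], [328, 14, 13, 17, 58], [18, 22, 8, 8, 19], [307, 22, 5, 7, 13], [314, 27, 9, 12, 30], [322, 30, 9, 11, 26], [122, 33, 8, 17, 32], [186, 35, 6, 8, 27], [334, 35, 8, 6, 16], [25, 39, 5, 7, 15], [327, 41, 9, 5, 20], [120, 47, 14, 20, 69], [308, 47, 74, 106, 3254], [54, 58, 6, 9, 19], [184, 61, 9, 10, 75], [175, 62, 10, 22, 150], [123, 66, 12, 16, 50], [117, 73, 6, 13, 23], [55, 75, 7, 6, 14], [115, 83, 14, 18, 72], [102, 95, 97, 108, 3501], [56, 145, 45, 23, 465], [88, 158, 25, 16, 240], [145, 177, 238, 83, 7508], [36, 200, 50, 82, 2579], [136, 273, 5, 6, 19], [82, 278, 47, 14, 305]]
```

View pics/w7c.png

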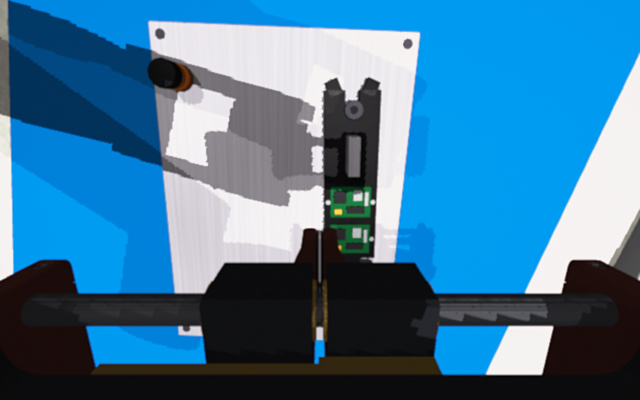

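The pin sits at the slot bottom (353,109), the carrier lies along the plate, and the flux jar is where it was.

```bash
python3 -c "
from workcell import manip
print(manip.hand_in(), manip.get_state()['ft_force'])"
```

```text
the job is handed in; nothing more can be done
the job is handed in; nothing more can be done
```

The carrier is on the pin and latched against its stop, and the job is handed in at about 20 s on the robot's clock (the limit is 66 s).

- **Slide:** I gripped the fin and slid the carrier flat onto the pivot pin. It stopped firmly at about 9 N, after about 50 mm against the roughly 49 mm predicted. A picture showed the pin at the bottom of the fork's slot.
- **Swing:** With the fingers shut, I pushed near the tab end. The push rose to about 5 N at the roller, then dropped to zero about 1.5 mm of finger travel before the stop, which I took as the snap.
- **Seating:** I finished with a push of about 9.7 N against the stop, with no further movement. The carrier ended at about 103°, within about 2° of the plate's y axis.

The last pictures show the roller behind the tab, the tab under the stop's lip, the fork still home and the flux jar in place. The arm is clear, with the tool about 0.2 m up and no load on the wrist.

- **First grip:** It left a 4.5 N upward force on the fingers, so I reopened, rose 4 mm and gripped again before sliding.
- **Downward push while seating:** The wrist also read about 6 N upward, so the fingers were pressing slightly down on the carrier's edge. I saw no tipping.
- **Starting angle:** The carrier measured about 51° from the plate's y axis, not the stated 20 to 39°. I worked from the measurement.
- **Bystanders:** The before/after image comparison was cluttered by the arm and its shadow, so it doesn't cleanly clear the whole bench. The arm never went near the other bystanders.

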